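# Set the wax pot on the warmer's narrow bar and lay a spatula across it

## Task

Get the waxing place ready: without lifting it, slide the empty steel pot from the warmer's deck out along the narrow raised bar, centred on the bar, until it stands against the stop at the bar's end. Then take the long, wide wooden spatula from the tray and lay it flat across the middle of the pot's rim, with about the same length sticking out on both sides, and let go. Leave the other two sticks in the tray and do not knock over the pot or the small bottle beside the bar.

Things in the scene. Friction and masses are not known exactly. Their poses are not given: they have to be found in the camera images.
- warmer: pot warmer, fixed: a white block (deck, 130 mm in x, 55 mm high) from y = -140 to 0 mm, continued level by a steel bar 44 mm wide (x) from y = 0 to 145 mm, where the face of a stop stands 18 mm above the bar. Origin: on the table under the middle of the line where deck and bar meet; +y runs along the bar to the stop, z up
- bar_home (a point): point on top of the bar (55 mm above the table), over which the middle of the pot stands when it touches the stop: 100 mm along +y from the warmer's origin; axes as the warmer's
- pot: empty, open, straight-sided round steel pot, 90 mm outside diameter, 60 mm high, wall 3 mm, about 0.25 kg, loose, starts upright on the deck up to about 22 mm to either side of the bar's middle line. Origin: centre of its underside; z up its axis
- pot_rim (a point): centre of the pot's open mouth, at rim height, 60 mm above its underside
- tray: shallow aluminium tray, fixed, 220 x 210 mm, walls 20 mm high and 4 mm thick, floor about 4 mm thick. Origin: centre of its underside. Three wooden sticks lie in it, each roughly along the tray's x, side by side 55 mm apart in any order
- spatula: the long, wide wooden spatula: flat stick with round ends, 170 mm long (x), 24 mm wide (y), 8 mm thick; the only one that is both long and wide. Origin: centre of its underside
- stick_narrow: long narrow wooden stick, 170 x 12 x 8 mm, stays in the tray. Origin: centre of its underside; x along it
- stick_short: short wide wooden stick, 110 x 24 x 8 mm, stays in the tray. Origin: centre of its underside; x along it
- small_bottle: small clear bottle, 36 mm diameter, 90 mm high, standing on the table beside the bar. Origin: centre of its underside
Things that resemble listed ones, but are neither listed nor needed, are in the scene too. What is shaped like the spatula but blue, orange or pink is not meant.

How it is judged (in metres and radians):
On the way, in this order (a step that is already met when the one before it is completed fails the run):
1. the pot stands still on the narrow bar, centred and against the stop (x of pot in the frame of warmer between -0.012 and 0.012 m and y of pot in the frame of warmer between 0.09 and 0.106 m and height (world z) of pot between 0.05 and 0.06 m and angle between pot's own z axis and vertical below 0.06 rad and linear speed of pot below 0.02 m/s), for 0.3 s.
2. the spatula lies across the pot's rim, let go (all of step 1 and horizontal distance between spatula and pot_rim below 0.02 m and z of spatula in the frame of pot between 0.054 and 0.068 m and angle between spatula's own z axis and vertical below 0.12 rad and linear speed of spatula below 0.02 m/s and contact force between spatula and the fingers below 0.1 N), for 0.3 s.
At the end, for the whole second after the job is handed in: The pot stands upright and still on the bar, its middle within 12 mm of the bar's middle line and at most 10 mm short of touching the stop; the spatula lies flat and still on the pot's rim, its middle within 20 mm of the middle of the mouth, let go; the other two sticks lie in the tray (all of step 2 and height (world z) of each of stick_narrow, stick_short below 0.03 m and horizontal distance between each of stick_narrow, stick_short and tray below 0.11 m).
It fails at once if the pot is lifted more than 12 mm off the deck or bar (height (world z) of pot above 0.067 m).
It fails at once if the pot is tipped or falls off the deck or bar (angle between pot's own z axis and vertical above 0.3 rad or height (world z) of pot below 0.04 m).
It fails at once if the small bottle beside the bar is knocked over (angle between small_bottle's own z axis and vertical above 0.5 rad).
It also fails if it takes over 61 s, if anything falls off the work surface, if the arm or the gripper's body presses on something with over 40 N, if the wrist force passes 120 N, or if a joint passes its speed limit or range.

## Robot

A 6-joint arm with a two-finger parallel gripper is mounted at the origin on the work surface. World frame = base frame: x ahead of the robot, y to its left, z up, the work surface at z = 0. Lengths are in m, angles in degrees, forces in N, time in s.
With the tool pointing down it reaches from about 0.25 to 0.725 m from the base axis. Payload 9.7 kg.
Tool frame: the origin (TCP) lies midway between the tips of the shut fingers; the grasp point (between the pads) lies 19 mm behind it; x points along the fingers, y is the direction in which the jaws open and shut, and the axes are right-handed (so a half turn about x gives the same grasp; the last joint's range is limited). The gripper opens to 85 mm and grips with 20 to 120 N. Pads are 22 mm wide; open, the fingers measure 114 mm over their backs; the gripper's body (76 mm by 85 mm) begins 54 mm behind the grasp point. The pads swing forward as they close: fully open they stand 13 mm farther back than shut.
Start: joints at [-77.292, 4.979, 10.078, 95.1, 0, 90], TCP at [0.121, -0.537, 0.231] pointing down, gripper open.
Joint ranges: [-179.16, 179.16], [-48.56, 103.87], [-65.8, 70.77], [-126.05, 130.52], [-82.76, 87.17], [-180, 180]. Speed limits (degrees/s): [127.2, 127.2, 147.25, 180, 180, 180].

## Interface

Orientations are given as [roll, pitch, yaw] about the fixed x, y, z axes, in that order (R = Rz(yaw) Ry(pitch) Rx(roll)).
In Python, from workcell import bot, cams gives the robot as it stands.
- The arm moves only by the tool apply_moves, never from a script. Its argument "commands" is a list of rows, each a list of 5 numbers: the shift along the tool's x, y, z in m, then the turn about the tool's x in rad, then the opening, from -1 (shut) to 1 (fully open). In form: [[tx, ty, tz, roll, hand], ...]. A call has 1 to 12 rows; each row is the pose to reach, as a shift and turn from the pose measured when the call began, along the tool's axes at that moment; what a row does not reach only later rows make up. A row lasts 1/10 s, in which the tool goes at most 50 mm and 8.59 degrees, less where a joint would pass 70% of its speed; a pose out of reach is approached as far as the arm can. A call with a gripper value outside its range is refused whole. The fingers move at their own pace and stop on an object; "newtons" is the grip in N (left out, the last holds). Time passes only in rows, so rows that repeat a pose let the fingers close. It gives the time, the measured TCP pose, the force and the opening at its end, in the units of the state.
- bot.get_obs(): the state, without advancing time (a new reading comes with each control period).
- cams.camera(name): name is "scene" or "top" or "wrist"; returns a dict with "frame" (420x560x3 uint8, blue, green, red), "depth" (420x560 float32, m along the optical axis (not along the pixel's ray), 0 where there is no reading), "camera_matrix" (3x3 intrinsics, pixels), "R" (3x3) and "t" (3): a world point X has camera coordinates R X + t; the wrist camera has in their place "mount" (4x4, takes a point from camera to tool coordinates, whose origin is the TCP and whose axes are the tool frame's). Camera axes: x right, y down, z forward; pixel columns grow to the right and rows downward; lengths in m; the calibration is good to about 2 mm. A picture is of the moment at which its call begins: read the wrist's pose just before it.
- bot.job_done(): hands the job in, once; it reports no verdict.
Trained networks look in the newest picture that a camera, given by its name, has taken for a name from the list of things; names that differ only in an ending like _2 or _b are one class to them, and where a whole thing is asked for, a point or a joint stands for the part that bears it (a point fixed in the world has none). Each returns a list of dicts, best first, with "confidence" (0 to 1); they miss things now and then, are a little off and sometimes report something else, mostly with a low value. They report only what shows in the picture. A call takes as long as a camera call. They do not tell look-alikes from the thing itself.
- cams.spot_in(name, camera): "rect" ([left, top, right, bottom] in pixels, round what is visible of it).
The state is a dict: "time": time; "q": joint angles; "qd": joint speeds; "joint_efforts": joint torques, N m; "ee_pos": TCP position; "tcp_rot": TCP orientation; "wrist_force": force on the tool from outside, world axes, zero at the start; "torque": the same for the moment, N m; "opening": finger opening in m.
Only numpy, scipy, OpenCV 4.12 (cv2) and the standard library are available. Lean on these libraries where they do the work, as an engineer would, in place of code of your own. Each camera call takes 0.05 s, during which the arm holds its last target. There are 200 camera calls.

## Working session

There is one attempt and no reset: what is moved stays moved. The work goes in short steps, Python scripts to look and compute and a tool call to move; the robot and the scene stay as the last step left them, time stands still between calls to the robot, and variables do not carry over. Pictures are saved under pics/ and viewed, about 8 in all and at most 12, crops included, and the job is handed in when it is done.

Besides the shell and the picture viewer there is one more tool, called by a JSON object that holds its "op" and its "data". apply_moves: Moves the arm, as the interface text tells. Its arguments: {"type":"object","properties":{"commands":{"type":"array"},"newtons":{"type":"number"}},"required":["commands"]}

```bash
mkdir -p pics; ls; cat > h.py <<'E'
import numpy as np, cv2
from workcell import bot, cams
from scipy.spatial.transform import Rotation as Ro
def shot(n):
    o=bot.get_obs(); c=cams.camera(n)
    K=c["camera_matrix"]
    if n=="wrist":
        T=np.eye(4);T[:3,:3]=rot(o);T[:3,3]=o["ee_pos"];T=T@c["mount"]
    else:
        T=np.eye(4);T[:3,:3]=np.array(c["R"]).T;T[:3,3]=-np.array(c["R"]).T@np.array(c["t"])
    d=c["depth"];v,u=np.mgrid[:d.shape[0],:d.shape[1]]
    P=np.stack([(u-K[0][2])/K[0][0]*d,(v-K[1][2])/K[1][1]*d,d],-1)@T[:3,:3].T+T[:3,3]
    P[d==0]=np.nan
    return c,P,T
def rot(o):
    r=np.array(o["tcp_rot"])
    return r if r.shape==(3,3) else Ro.from_euler("xyz",r,degrees=True).as_matrix()
E
python3 - <<'E'
from h import *
np.set_printoptions(precision=4,suppress=True)
o=bot.get_obs();print(o)
for n in("scene","top"):
    c,P,T=shot(n);im=c["frame"].copy();np.savez(n+".npz",im=im,P=P,T=T,K=c["camera_matrix"])
    for k in("warmer","pot","tray","spatula","stick_narrow","stick_short","small_bottle"):
        for r in cams.spot_in(k,n)[:4]:
            a=[int(x) for x in r["rect"]];m=P[a[1]:a[3],a[0]:a[2]].reshape(-1,3)
            print(n,k,a,round(r["confidence"],2),P[(a[1]+a[3])//2,(a[0]+a[2])//2])
            cv2.rectangle(im,a[:2],a[2:],(0,255,0),1);cv2.putText(im,k,(a[0],a[1]-2),0,.35,(0,0,255),1)
    cv2.imwrite(f"pics/{n}.png",im)
E
```

```text
pics
{'time': 0.0, 'q': array([-77.2915,   5.0098,  10.0346,  95.1006,   0.001 ,  90.    ]), 'qd': array([-0.0424,  0.0671,  0.0335,  0.0234, -0.0794, -0.0595]), 'joint_efforts': array([  0.0011, -52.0392,  46.4801,   0.0164,  -0.    ,   0.    ]), 'ee_pos': array([ 0.1209, -0.5363,  0.2306]), 'tcp_rot': array([-90.7203,  89.9242, 101.9882]), 'wrist_force': array([-0.7219,  0.9838,  0.1082]), 'torque': array([ 0.0632, -0.0032,  0.0423]), 'opening': 0.08555069162316613}
scene pot [304, 178, 341, 218] 0.88 [0.542  0.0129 0.115 ]
scene tray [163, 251, 300, 353] 0.57 [ 0.5    -0.3028  0.006 ]
scene spatula [148, 233, 178, 275] 0.94 [ 0.2703 -0.2642  0.0097]
scene spatula [200, 286, 272, 312] 0.64 [ 0.5071 -0.2941  0.0116]
scene spatula [260, 174, 308, 197] 0.58 [0.342  0.1624 0.0066]
scene spatula [85, 286, 107, 343] 0.56 [ 0.2882 -0.4847  0.0081]
scene stick_narrow [214, 267, 283, 297] 0.66 [ 0.4967 -0.2351  0.0104]
scene stick_short [195, 302, 246, 327] 0.62 [ 0.5032 -0.345   0.0079]
scene small_bottle [384, 188, 402, 220] 0.84 [0.6664 0.1744 0.0531]
scene small_bottle [163, 251, 300, 352] 0.65 [ 0.5009 -0.3037  0.0101]
top warmer [120, 151, 251, 215] 0.76 [0.5264 0.1357 0.0592]
top pot [197, 164, 239, 205] 0.93 [0.5262 0.0587 0.0571]
top tray [311, 152, 410, 251] 0.75 [ 0.4979 -0.2846  0.0099]
top spatula [356, 167, 372, 231] 0.98 [ 0.503  -0.2941  0.0109]
top spatula [329, 271, 367, 331] 0.97 [ 0.2534 -0.2605  0.0027]
top spatula [165, 232, 174, 303] 0.96 [0.3264 0.1764 0.0085]
top spatula [418, 264, 461, 326] 0.93 [ 0.2734 -0.4815  0.0077]
top stick_narrow [334, 171, 345, 241] 0.69 [ 0.4842 -0.2328  0.0136]
top stick_short [377, 176, 393, 221] 0.59 [ 0.5066 -0.3453  0.0118]
top small_bottle [156, 120, 172, 133] 0.48 [0.6572 0.1867 0.071 ]
```

View pics/top.png

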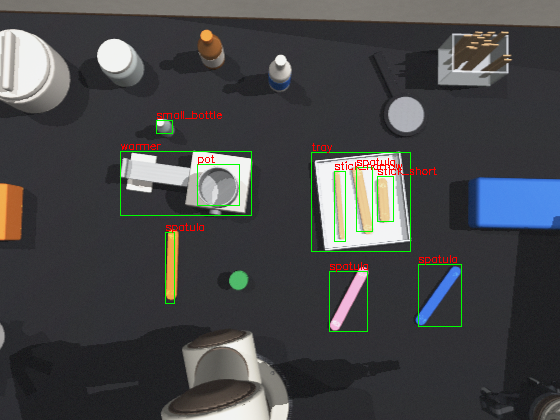

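View pics/scene.png

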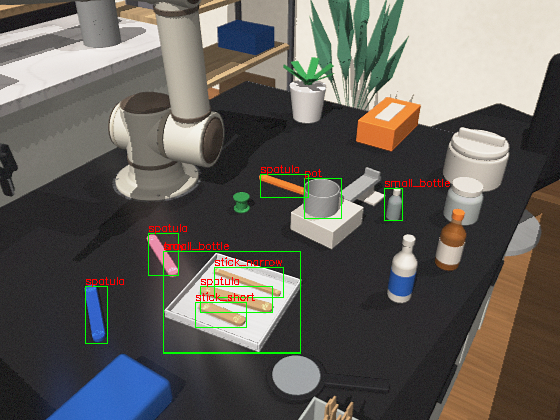

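```bash
python3 - <<'E'
from h import *
np.set_printoptions(precision=4,suppress=True)
for n in("top","scene"):
    z=np.load(n+".npz");P=z["P"]
    Z=P[...,2];X=P[...,0];Y=P[...,1]
    reg=(X>.35)&(X<.72)&(Y>-.12)&(Y<.4)
    def rect(m,s):
        p=P[m][:,:2].astype(np.float32);print(n,s,len(p),P[m][:,2].mean() if len(p) else 0,cv2.minAreaRect(p) if len(p)>5 else 0)
    rect(reg&(Z>.045)&(Z<.063),"lvl55")
    rect(reg&(Z>.066)&(Z<.08)&(Y>.12),"stop")
    m=reg&(Z>.105)&(Z<.125)&(Y<.12)
    p=P[m]
    print("rim",cv2.minEnclosingCircle(p[:,:2].astype(np.float32)),np.median(p[:,2]))
    rect((X>.35)&(X<.65)&(Y<-.17)&(Y>-.42)&(Z>.014)&(Z<.03),"traywalls")
E
```

```text
top lvl55 4126 0.055588746426439385 ((0.5643017292022705, 0.12516286969184875), (0.3096311390399933, 0.16732124984264374), 68.81448364257812)
top stop 118 0.07165167837694665 ((0.6068506240844727, 0.23876988887786865), (0.027861591428518295, 0.1652773767709732), 51.497894287109375)
rim ((0.5158607959747314, 0.05631256848573685), 0.04517515003681183) 0.11379999530430718
top traywalls 907 0.0180909421904327 ((0.49963143467903137, -0.2881860136985779), (0.22038303315639496, 0.21117816865444183), 7.771961212158203)
scene lvl55 1807 0.053528822430009275 ((0.5768366456031799, 0.1251344084739685), (0.31178605556488037, 0.1626994013786316), 72.97737121582031)
scene stop 84 0.07109864999138334 ((0.6088111996650696, 0.23734115064144135), (0.026753464713692665, 0.1704821139574051), 52.642887115478516)
rim ((0.5158918499946594, 0.05381171032786369), 0.04862074926495552) 0.11017226109284595
scene traywalls 913 0.01754685156540523 ((0.5002142786979675, -0.2883565425872803), (0.22264741361141205, 0.2156534492969513), 7.768789291381836)
```

Top picture, image left = +y, up = +x. The warmer's bar runs left and up from the deck, with the pot at (218,185) on the deck and the small bottle at (165,127). The tray holds three sticks:
- (340,206): long and narrow.
- (364,199): long and wide, natural wood. This fits the spatula.
- (385,199): short and wide.

The pink (348,300), blue (440,295) and orange (170,267) spatula shapes are outside the tray and are decoys. Next I fit the warmer frame and the stick shapes.

```bash
python3 - <<'E'
from h import *
from scipy.optimize import minimize
np.set_printoptions(precision=4,suppress=True)
Ps={n:np.load(n+".npz")["P"] for n in("top","scene")}
for n,P in Ps.items():
    Z=P[...,2];X=P[...,0];Y=P[...,1]
    reg=(X>.35)&(X<.72)&(Y>-.12)&(Y<.4)
    q=P[reg&(Z>.047)&(Z<.063)][:,:2]
    # bar: points along dir beyond deck ; fit cost = -inside + area-uncovered approx via signed dist
    def loc(p,q):
        c,s=np.cos(p[2]),np.sin(p[2]);d=q-p[:2];return np.c_[d@[c,s],d@[-s,c]]
    def cost(p):
        l=loc(p,q);x,y=np.abs(l[:,0]),l[:,1]
        dd=np.hypot(np.maximum(x-.065,0),np.maximum(np.maximum(-.14-y,y),0))
        db=np.hypot(np.maximum(x-.022,0),np.maximum(np.maximum(-y,y-.145),0))
        return np.minimum(np.minimum(dd,db),.02).sum()
    r=min((minimize(cost,[.545,.1,a],method="Nelder-Mead",options=dict(maxiter=2000,xatol=1e-5,fatol=1e-5)) for a in np.radians([-40,-30,-20,-10,0])),key=lambda r:r.fun)
    p=r.x;print(n,p[:2],np.degrees(p[2]),r.fun/len(q))
    l=loc(p,q)
    for a,b in((.02,.05),(.05,.08),(.08,.11),(.11,.14)):
        m=(l[:,1]>a)&(l[:,1]<b)&(abs(l[:,0])<.05);print(" bar x",a,np.percentile(l[m,0],[2,50,98]),m.sum())
    for a,b in((-.12,-.09),(-.04,-.01)):
        m=(l[:,1]>a)&(l[:,1]<b);print(" deck x",a,l[m,0].min(),l[m,0].max())
    m=(abs(l[:,0])>.03)&(abs(l[:,0])<.06);print(" deck y",np.percentile(l[m,1],[1,99]))
    st=loc(p,P[reg&(Z>.066)&(Z<.08)&(Y>.17)&(Y<.27)][:,:2]);print(" stop",st.min(0),st.max(0))
    rp=P[reg&(Z>.106)&(Z<.125)&(Y<.12)];
    f=lambda c:np.abs(np.hypot(*(rp[:,:2]-c[:2]).T)-.0435).sum()
    rc=minimize(f,[.516,.056],method="Nelder-Mead").x;print(" pot",rc,"in warmer",loc(p,rc[None]),np.median(rp[:,2]))
    t=(X>.35)&(X<.65)&(Y<-.19)&(Y>-.39)&(Z>.0085)&(Z<.0165)&(abs(X-.5)<.1)
    k=cv2.connectedComponentsWithStats(t.astype(np.uint8),connectivity=4)
    for i in range(1,k[0]):
        if k[2][i,4]>80:
            pp=P[k[1]==i];print(" stick",k[2][i],cv2.minAreaRect(pp[:,:2].astype(np.float32)),np.median(pp[:,2]))
    m=(X>.62)&(X<.72)&(Y>.14)&(Y<.23)&(Z>.02)
    if m.any(): print(" bottle",np.nanmedian(P[m],0),np.nanmax(P[m][:,2]),loc(p,np.median(P[m],0)[None,:2]))
im=np.load("top.npz")["im"][145:260,305:420];cv2.imwrite("pics/crop.png",cv2.resize(im,None,fx=5,fy=5,interpolation=2))
E
```

```text
top [0.5418 0.1303] -6.567345538012909 0.000451814071604578
 bar x 0.02 [-0.0215 -0.0004  0.0213] 239
 bar x 0.05 [-0.0216 -0.0002  0.0209] 243
 bar x 0.08 [-0.0216  0.0004  0.0208] 241
 bar x 0.11 [-0.0215 -0.0008  0.0212] 240
 deck x -0.12 -0.06490814982013439 0.0645586463376701
 deck x -0.04 -0.06500009349587446 0.06499086250622732
 deck y [-0.1399 -0.0023]
 stop [0.0987 0.063 ] [0.1225 0.0831]
 pot [0.5155 0.0559] in warmer [[-0.0176 -0.0769]] 0.11406070863948825
 stick [352 165  21  69 571] ((0.5024599432945251, -0.2887418270111084), (0.16957949101924896, 0.025008514523506165), 11.797429084777832) 0.011843739349942206
 stick [334 170   8  35 147] ((0.5306019186973572, -0.2287186235189438), (0.08419428020715714, 0.013253276236355305), 6.280455589294434) 0.012245913389981489
 stick [377 178  13  46 382] ((0.5005915760993958, -0.34068214893341064), (0.11055710166692734, 0.025991806760430336), 4.182137489318848) 0.012073681918411072
 stick [336 203   9  36 156] ((0.4488469064235687, -0.23548494279384613), (0.08620662987232208, 0.014639763161540031), 5.33924674987793) 0.0119577442380
[... 389 characters left out ...]
364 0.06641735692497788
 deck y [-0.1414 -0.0043]
 stop [-0.0064  0.0641] [0.1236 0.1441]
 pot [0.5169 0.0549] in warmer [[-0.0186 -0.0762]] 0.11079888533181292
 stick [214 268  66  27 311] ((0.4899240732192993, -0.23409882187843323), (0.1662750244140625, 0.016685999929904938), 5.563322067260742) 0.01093088138423104
 stick [200 285  73  26 605] ((0.5024506449699402, -0.2904145121574402), (0.17026560008525848, 0.029196523129940033), 11.526711463928223) 0.010953001300752274
 stick [199 301  46  24 437] ((0.5031201839447021, -0.34126660227775574), (0.10928959399461746, 0.02777152881026268), 5.3341064453125) 0.01091013169994981
 bottle [0.6669 0.1826 0.0532] 0.09091199847250464 [[0.1161 0.0675]]
```

View pics/crop.png

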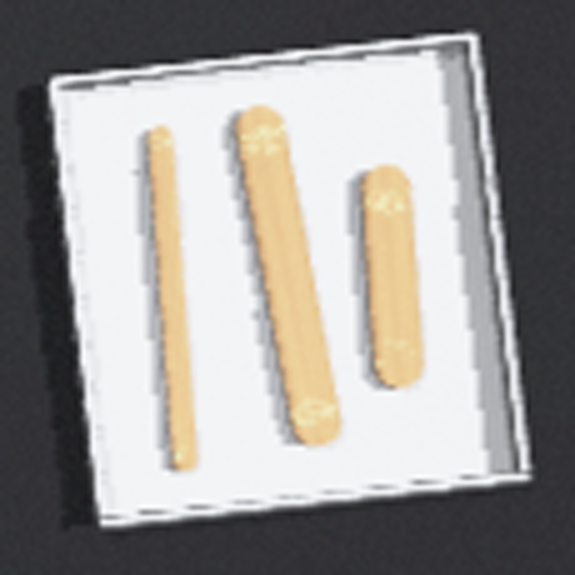

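The crop confirms it: the middle stick, crop pixel (290,275), is the only one that is both long and wide, 170 x 25 mm, with its top at 12 mm. Next is the move to above the pot's rear wall.

```bash
cat >> h.py <<'E'
W0=np.array([.5418,.1303]);wa=np.radians(-6.55);WX=np.array([np.cos(wa),np.sin(wa)]);WY=np.array([-np.sin(wa),np.cos(wa)])
def toW(p):
    d=np.array(p)[:2]-W0;return np.array([d@WX,d@WY])
def frW(x,y): return W0+x*WX+y*WY
def plan(xyz,jaw):
    "shift in tool axes and roll so that tool y lies along jaw (mod 180)"
    o=bot.get_obs();R=rot(o);s=R.T@(np.array(xyz)-o["ee_pos"])
    j=R.T@np.array([jaw[0],jaw[1],0]);a=np.arctan2(j[2],j[1])
    a=(a+np.pi/2)%np.pi-np.pi/2
    print("now",np.round(o["ee_pos"],4),"toolx",np.round(R[:,0],3),"tooly",np.round(R[:,1],3),"q6",np.round(o["q"][5],1),"t",round(o["time"],2),"F",np.round(o["wrist_force"],1),"op",round(o["opening"],4))
    print("shift",np.round(s,4),"roll",round(a,4))
E
python3 - <<'E'
from h import *
c=frW(-.018,-.077-.0435);print(c)
plan([*c,.22],WY)
plan([.516,.0555,.3],WY)
print(cams.camera("wrist")["mount"])
E
```

```text
[0.51017203 0.01263981]
now [ 0.121  -0.5365  0.2313] toolx [-0. -0. -1.] tooly [ 0.22  -0.976  0.   ] q6 90.0 t 0.8 F [ 0.4  0.6 -0.3] op 0.0854
shift [ 0.0113 -0.4501 -0.5005] roll 0.3361
now [ 0.121  -0.5365  0.2313] toolx [-0. -0. -1.] tooly [ 0.22  -0.976  0.   ] q6 90.0 t 0.8 F [ 0.4  0.6 -0.3] op 0.0854
shift [-0.0687 -0.4906 -0.5156] roll 0.3361
[[ 2.46022549e-04 -2.94842943e-01  9.55545697e-01 -1.43909088e-01]
 [ 9.99999907e-01 -2.66592882e-04 -3.39727924e-04 -1.16300455e-03]
 [ 3.54908062e-04  9.55545691e-01  2.94842850e-01 -7.61198597e-02]
 [ 0.00000000e+00  0.00000000e+00  0.00000000e+00  1.00000000e+00]]
```

{"op": "apply_moves", "data": {"commands": [[-0.02,-0.45,-0.5,0.336,1],[-0.02,-0.45,-0.5,0.336,1],[-0.02,-0.45,-0.5,0.336,1],[-0.02,-0.45,-0.5,0.336,1],[-0.02,-0.45,-0.5,0.336,1],[-0.02,-0.45,-0.5,0.336,1],[-0.02,-0.45,-0.5,0.336,1],[-0.02,-0.45,-0.5,0.336,1],[-0.02,-0.45,-0.5,0.336,1],[-0.02,-0.45,-0.5,0.336,1],[-0.02,-0.45,-0.5,0.336,1],[-0.02,-0.45,-0.5,0.336,1]]}}

```text
time: 2.05
ee_pos: [0.4666, -0.0495, 0.2494]
tcp_rot: [-116.2, 89.9, 57.6]
wrist_force: [1.0, -0.8, 0.7]
opening: 0.0855
```

```bash
python3 - <<'E'
from h import *
c=frW(-.018,-.077-.0435);plan([*c,.25],WY)
E
```

```text
now [ 0.4666 -0.0495  0.2494] toolx [ 0.001  0.002 -1.   ] tooly [-0.107 -0.994 -0.002] q6 180.0 t 2.05 F [ 1.  -0.8  0.7] op 0.0855
shift [-0.0004 -0.0665 -0.0367] roll 0.0071
```

q6 has reached its limit of 180°, so I make the half turn back to the equivalent grasp.

{"op": "apply_moves", "data": {"commands": [[0,-0.0665,-0.0367,-0.3,1],[0,-0.0665,-0.0367,-0.6,1],[0,-0.0665,-0.0367,-0.9,1],[0,-0.0665,-0.0367,-1.2,1],[0,-0.0665,-0.0367,-1.5,1],[0,-0.0665,-0.0367,-1.8,1],[0,-0.0665,-0.0367,-1.8,1],[0,-0.0665,-0.0367,-1.8,1],[0,-0.0665,-0.0367,-1.8,1],[0,-0.0665,-0.0367,-1.8,1],[0,-0.0665,-0.0367,-1.8,1],[0,-0.0665,-0.0367,-1.8,1]]}}

```text
time: 3.25
ee_pos: [0.5102, 0.0126, 0.2496]
tcp_rot: [137.6, 89.9, 54.8]
wrist_force: [0.5, -0.1, 0.5]
opening: 0.0859
```

```bash
python3 - <<'E'
from h import *
c=frW(-.018,-.077-.0435);plan([*c,.25],WY)
E
```

```text
now [0.5102 0.0126 0.2496] toolx [ 0.001  0.002 -1.   ] tooly [0.992 0.124 0.001] q6 84.2 t 3.25 F [ 0.5 -0.1  0.5] op 0.0859
shift [-0.0004 -0.     -0.    ] roll -1.332
```

{"op": "apply_moves", "data": {"commands": [[0,0,0,-1.332,1],[0,0,0,-1.332,1],[0,0,0,-1.332,1],[0,0,0,-1.332,1],[0,0,0,-1.332,1],[0,0,0,-1.332,1],[0,0,0,-1.332,1],[0,0,0,-1.332,1],[0,0,0,-1.332,1],[0,0,0,-1.332,1]]}}

```text
time: 4.25
ee_pos: [0.5102, 0.0126, 0.2497]
tcp_rot: [59.7, 89.9, 53.2]
wrist_force: [0.3, -0.3, 0.3]
opening: 0.0856
```

```bash
python3 - <<'E'
from h import *
from scipy.optimize import minimize
c=frW(-.018,-.077-.0435);plan([*c,.25],WY)
c,P,T=shot("wrist");cv2.imwrite("pics/w1.png",c["frame"])
Z=P[...,2];m=(Z>.1)&(Z<.125)&(P[...,0]>.45)&(P[...,0]<.6)&(P[...,1]>-.02)&(P[...,1]<.13)
print(m.sum(),[r for r in cams.spot_in("pot","wrist")[:1]])
if m.sum()>30:
    rp=P[m];f=lambda c:np.abs(np.hypot(*(rp[:,:2]-c[:2]).T)-.0435).sum()
    print(np.median(rp[:,2]),rp.min(0),rp.max(0));rc=minimize(f,[.516,.056],method="Nelder-Mead");print(rc.x,rc.fun/len(rp),toW(rc.x))
E
```

```text
now [0.5102 0.0126 0.2497] toolx [ 0.001  0.002 -1.   ] tooly [0.112 0.994 0.002] q6 7.8 t 4.25 F [ 0.3 -0.3  0.3] op 0.0856
shift [-0.0003 -0.     -0.    ] roll 0.002
1692 [{'rect': [279.0, 146.4, 371.8, 243.6], 'confidence': 0.78}]
0.11491136684306968 [0.47140782 0.01193426 0.10003189] [0.5608764  0.10108578 0.11864993]
[0.5151112 0.0560533] 0.0008326913100395896 [-0.01804526 -0.07680646]
```

View pics/w1.png

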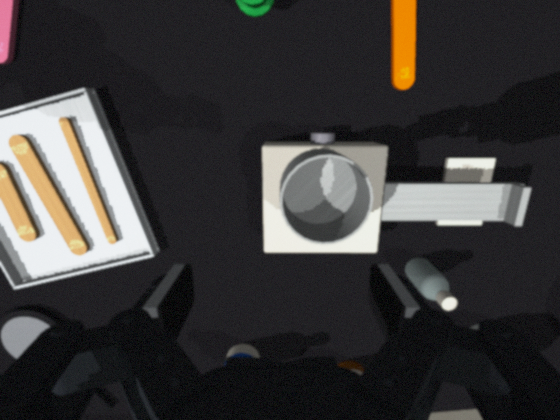

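The wrist view shows the pot at (326,195) on the deck, the bar to its right with the stop at (515,205), and the bottle at (430,285). The pot position agrees between the wrist and top views to 1 mm. I descend over the rear wall.

{"op": "apply_moves", "data": {"commands": [[0.05,0,0,0,1],[0.09,0,0,0,1],[0.12,0,0,0,1],[0.14,0,0,0,1],[0.15,0,0,0,1],[0.16,0,0,0,1],[0.16,0,0,0,1]], "newtons": 30}}

```text
time: 5.05
ee_pos: [0.5102, 0.0129, 0.0891]
tcp_rot: [79.4, 89.9, 72.6]
wrist_force: [-0.2, 0.3, -0.4]
opening: 0.0854
```

{"op": "apply_moves", "data": {"commands": [[0,0,0,0,0.5],[0,0,0,0,0],[0,0,0,0,-0.4],[0,0,0,0,-0.7],[0,0,0,0,-0.8],[0,0,0,0,-0.9],[0,0,0,0,-1],[0,0,0,0,-1],[0,0,0,0,-1],[0,0,0,0,-1]]}}

```text
time: 6.05
ee_pos: [0.5103, 0.013, 0.0893]
tcp_rot: [70.4, 89.9, 63.6]
wrist_force: [-0.8, 1.4, 2.9]
opening: 0.0046
```

```bash
cat >> h.py <<'E'
def pot():
    from scipy.optimize import minimize
    for n in("top","wrist"):
        c,P,T=shot(n);r=cams.spot_in("pot",n);cv2.imwrite(f"pics/last_{n}.png",c["frame"])
        if not r: print(n,"none");continue
        a=[int(v) for v in r[0]["rect"]];p=P[max(a[1]-4,0):a[3]+4,max(a[0]-4,0):a[2]+4].reshape(-1,3)
        p=p[(p[:,2]>.108)&(p[:,2]<.122)]
        if len(p)<20: print(n,a,"few");continue
        f=lambda c:np.minimum(np.abs(np.hypot(*(p[:,:2]-c).T)-.0435),.01).sum()
        x=min((minimize(f,s,method="Nelder-Mead") for s in (np.median(p[:,:2],0),(p[:,:2].max(0)+p[:,:2].min(0))/2)),key=lambda q:q.fun)
        print(n,a,len(p),"z",round(np.median(p[:,2]),4),"world",np.round(x.x,4),"warmer",np.round(toW(x.x),4),"res",round(x.fun/len(p),4))
E
python3 - <<'E'
from h import *
pot();plan([*frW(0,.099-.0435),.09],WY)
E
```

```text
top none
wrist [275, 171, 477, 359] 5271 z 0.1155 world [0.5151 0.0555] warmer [-0.018  -0.0774] res 0.0014
now [0.5104 0.0129 0.0893] toolx [ 0.001  0.002 -1.   ] tooly [0.119 0.993 0.002] q6 8.2 t 6.25 F [-0.2  0.2  3.8] op 0.0046
shift [-0.0003  0.1758  0.0169] roll -0.0052
```

Gripped with a 4.6 mm opening. I slide the pot now, centring it while it is still on the deck.

{"op": "apply_moves", "data": {"commands": [[0,0.005,0.003,0,-1],[0,0.012,0.008,0,-1],[0,0.02,0.013,0,-1],[0,0.03,0.017,0,-1],[0,0.04,0.017,0,-1],[0,0.05,0.017,0,-1],[0,0.06,0.017,0,-1],[0,0.07,0.017,0,-1],[0,0.08,0.017,0,-1],[0,0.09,0.017,0,-1],[0,0.095,0.017,0,-1],[0,0.095,0.017,0,-1]]}}

```text
time: 7.45
ee_pos: [0.5386, 0.1065, 0.0894]
tcp_rot: [83.4, 89.8, 76.6]
wrist_force: [-0.1, 3.2, 1.2]
opening: 0.0043
```

```bash
python3 - <<'E'
from h import *
pot();plan([*frW(0,.099-.0435),.0893],WY)
E
```

```text
top [351, 167, 372, 234] few
wrist [276, 170, 478, 357] 5318 z 0.1156 world [0.5432 0.1485] warmer [-0.0007  0.0182] res 0.0014
now [0.5385 0.1054 0.0894] toolx [ 0.001  0.003 -1.   ] tooly [0.119 0.993 0.003] q6 17.8 t 7.65 F [0.  2.  0.2] op 0.0043
shift [0.0003 0.0806 0.0001] roll -0.0051
```

{"op": "apply_moves", "data": {"commands": [[0,0.005,0,0,-1],[0,0.015,0,0,-1],[0,0.025,0,0,-1],[0,0.035,0,0,-1],[0,0.045,0,0,-1],[0,0.055,0,0,-1],[0,0.063,0,0,-1],[0,0.069,0,0,-1],[0,0.073,0,0,-1],[0,0.076,0,0,-1],[0,0.076,0,0,-1]]}}

```text
time: 8.75
ee_pos: [0.5475, 0.1813, 0.0894]
tcp_rot: [87.2, 89.8, 80.3]
wrist_force: [0.1, 0.5, -1.9]
opening: 0.0047
```

```bash
python3 - <<'E'
from h import *
pot();plan([*frW(0,.099-.0435),.0893],WY)
c,P,T=shot("wrist")
Z=P[...,2];l=(P[...,:2]-W0)@np.c_[WX,WY]
m=(Z>.068)&(Z<.078)&(l[...,1]>.13)&(l[...,1]<.2)&(abs(l[...,0])<.03);print("stop top y",np.percentile(l[m][:,1],[2,50,98]) if m.any() else 0,m.sum())
E
```

```text
top [156, 175, 169, 185] few
wrist [277, 171, 474, 360] 5224 z 0.1155 world [0.5521 0.2235] warmer [-0.0004  0.0938] res 0.0014
now [0.5474 0.1808 0.0894] toolx [ 0.     0.003 -1.   ] tooly [0.119 0.993 0.003] q6 25.1 t 8.95 F [ 0.4  1.3 -2.4] op 0.0046
shift [0.0001 0.0047 0.0001] roll -0.0052
stop top y [0.13026856 0.13525231 0.15184493] 728
```

{"op": "apply_moves", "data": {"commands": [[0,0.001,0,0,-1],[0,0.002,0,0,-1],[0,0.003,0,0,-1],[0,0.004,0,0,-1],[0,0.005,0,0,-1],[0,0.005,0,0,-1]]}}

```text
time: 9.6
ee_pos: [0.548, 0.1853, 0.0895]
tcp_rot: [80.9, 89.9, 74.0]
wrist_force: [-0.9, -4.9, -0.9]
opening: 0.0045
```

{"op": "apply_moves", "data": {"commands": [[0,0.001,0,0,-1],[0,0.002,0,0,-1],[0,0.002,0,0,-1]]}}

```text
time: 9.9
ee_pos: [0.5483, 0.1857, 0.0899]
tcp_rot: [-60.4, 89.9, -67.3]
wrist_force: [-2.3, -11.6, 2.7]
opening: 0.0048
```

```bash
python3 - <<'E'
from h import *
pot();plan([*frW(0,.099-.0435),.0893],WY)
E
```

```text
top none
wrist [275, 168, 476, 363] 5323 z 0.1156 world [0.5529 0.2282] warmer [-0.0002  0.0985] res 0.0014
now [0.5482 0.1857 0.0899] toolx [ 0.001 -0.001 -1.   ] tooly [ 0.121  0.993 -0.001] q6 25.7 t 10.1 F [ -1.4 -11.6   2.6] op 0.0046
shift [ 0.0006 -0.0002 -0.0001] roll -0.0068
```

The wrist force reads -11.6 N, so the pot is against the stop. I relax, open and rise.

{"op": "apply_moves", "data": {"commands": [[0,0,0,0,-1],[0,0,0,0,-0.9],[0,0,0,0,-0.7],[0,0,0,0,-0.4],[0,0,0,0,-0.2],[0,0,0,0,-0.2],[0,0,0,0,-0.2],[-0.02,0,0,0,-0.2],[-0.05,0,0,0,-0.2],[-0.09,0,0,0,-0.1],[-0.13,0,0,0,0],[-0.16,0,0,0,0]]}}

```text
time: 11.3
ee_pos: [0.5483, 0.186, 0.2526]
tcp_rot: [-5.3, 89.8, -12.3]
wrist_force: [0.6, 0.0, 0.3]
opening: 0.0426
```

```bash
python3 - <<'E'
from h import *
pot()
a=np.radians(11.65);J=[-np.sin(a),np.cos(a)]
plan([.5025,-.2895,.22],J)
E
```

```text
top [124, 165, 167, 190] 71 z 0.1144 world [0.5526 0.2277] warmer [-0.0004  0.0979] res 0.0008
wrist [277, 145, 368, 238] 1218 z 0.1157 world [0.5524 0.2281] warmer [-0.0007  0.0983] res 0.0009
now [0.5485 0.186  0.2502] toolx [ 0.002 -0.001 -1.   ] tooly [ 0.121  0.993 -0.001] q6 25.7 t 11.5 F [-0.6  0.4 -0.8] op 0.0425
shift [ 0.0305 -0.4776  0.0117] roll -0.3244
```

Pot is at warmer (0, 98) mm, upright. Next is the tray.

{"op": "apply_moves", "data": {"commands": [[0,-0.478,0.012,-0.324,0],[0,-0.478,0.012,-0.324,0],[0,-0.478,0.012,-0.324,0],[0,-0.478,0.012,-0.324,0],[0,-0.478,0.012,-0.324,0],[0,-0.478,0.012,-0.324,0],[0,-0.478,0.012,-0.324,0],[0,-0.478,0.012,-0.324,0],[0,-0.478,0.012,-0.324,0],[0,-0.478,0.012,-0.324,0],[0,-0.478,0.012,-0.324,0],[0,-0.478,0.012,-0.324,0]]}}

```text
time: 12.7
ee_pos: [0.5021, -0.2903, 0.2488]
tcp_rot: [119.4, 90.0, 130.9]
wrist_force: [0.2, 0.8, -0.7]
opening: 0.0427
```

```bash
cat >> h.py <<'E'
def sticks(n):
    c,P,T=shot(n);X,Y,Z=np.moveaxis(P,-1,0);print(n)
    t=(abs(X-.5)<.1)&(Y<-.19)&(Y>-.39)&(Z>.0085)&(Z<.0165)
    k=cv2.connectedComponentsWithStats(t.astype(np.uint8),connectivity=4)
    for i in range(1,k[0]):
        if k[2][i,4]>150:
            pp=P[k[1]==i];print(" stick px",np.round(k[3][i]),cv2.minAreaRect(pp[:,:2].astype(np.float32)),np.median(pp[:,2]))
    return c
E
python3 - <<'E'
from h import *
c=sticks("wrist");cv2.imwrite("pics/w2.png",c["frame"])
a=np.radians(11.65);J=[-np.sin(a),np.cos(a)]
plan([.5025,-.2895,.22],J)
E
```

```text
wrist
 stick px [280. 173.] ((0.5015760660171509, -0.2895960211753845), (0.1691080927848816, 0.023920023813843727), 11.267091751098633) 0.013165759953390421
 stick px [326. 172.] ((0.4893364906311035, -0.2329486459493637), (0.16908153891563416, 0.012579935602843761), 5.294748783111572) 0.013147233324247443
 stick px [241. 169.] ((0.5024045705795288, -0.3404078483581543), (0.10949817299842834, 0.024143904447555542), 4.788537502288818) 0.013167653519670586
now [ 0.5024 -0.2895  0.2493] toolx [ 0.  0. -1.] tooly [-0.201  0.98   0.   ] q6 -41.6 t 12.75 F [-1.   0.6 -0.3] op 0.0421
shift [ 0.0293 -0.      0.0001] roll -0.0007
```

View pics/w2.png

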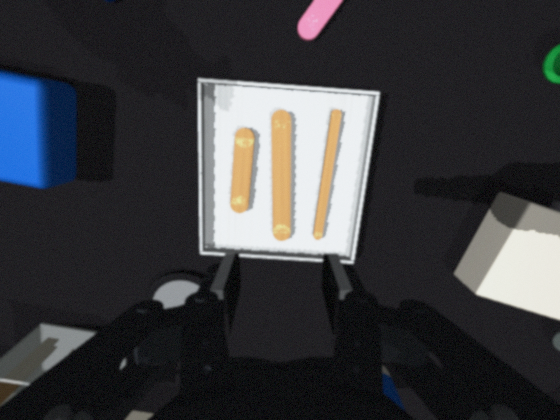

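The spatula is at (280,173), aligned with the jaws and with clear gaps to its neighbours. The wrist and top views agree to 1 mm, so I descend.

{"op": "apply_moves", "data": {"commands": [[0.05,0,0,0,0],[0.1,0,0,0,0],[0.15,0,0,0,0],[0.19,0,0,0,0],[0.215,0,0,0,0],[0.23,0,0,0,0],[0.238,0,0,0,0],[0.244,0,0,0,0],[0.244,0,0,0,0]]}}

```text
time: 13.65
ee_pos: [0.5029, -0.2893, 0.0058]
tcp_rot: [-14.0, 90.0, -2.3]
wrist_force: [-0.1, 0.1, 0.4]
opening: 0.0425
```

{"op": "apply_moves", "data": {"commands": [[0,0,0,0,-0.2],[0,0,0,0,-0.3],[0,0,0,0,-0.4],[0,0,0,0,-0.6],[0,0,0,0,-0.8],[0,0,0,0,-1],[0,0,0,0,-1],[0,0,0,0,-1]]}}

```text
time: 14.45
ee_pos: [0.5033, -0.2896, 0.0067]
tcp_rot: [-31.7, 89.9, -20.1]
wrist_force: [-1.1, 0.2, 6.1]
opening: 0.023
```

{"op": "apply_moves", "data": {"commands": [[-0.01,0,0,0,-1],[-0.03,0,0,0,-1],[-0.06,0,0,0,-1],[-0.1,0,0,0,-1],[-0.15,0,0,0,-1],[-0.2,0,0,0,-1],[-0.24,0,0,0,-1],[-0.24,0,0,0,-1]], "newtons": 40}}

```text
time: 15.25
ee_pos: [0.5039, -0.2901, 0.2537]
tcp_rot: [-39.7, 89.4, -28.1]
wrist_force: [-0.3, 0.3, -0.8]
opening: 0.0224
```

```bash
python3 - <<'E'
from h import *
sticks("top")
c,P,T=shot("wrist");cv2.imwrite("pics/w3.png",c["frame"])
o=bot.get_obs();Z=P[...,2]
m=(Z>o["ee_pos"][2]-.02)&(Z<o["ee_pos"][2]+.02)&(np.hypot(P[...,0]-o["ee_pos"][0],P[...,1]-o["ee_pos"][1])<.11)
k=cv2.connectedComponentsWithStats(m.astype(np.uint8));
for i in range(1,k[0]):
    if k[2][i,4]>150: pp=P[k[1]==i];print(k[3][i],k[2][i,4],cv2.minAreaRect(pp[:,:2].astype(np.float32)),np.percentile(pp[:,2],[5,50,95]),pp.min(0),pp.max(0))
plan([*frW(0,.0985),.22],WY)
E
```

```text
top
 stick px [340. 212.] ((0.4675951302051544, -0.23542386293411255), (0.12314561754465103, 0.013660888187587261), 5.639248371124268) 0.012240294177760624
[280.38369251 223.13945049] 13503 ((0.4901827871799469, -0.2930101752281189), (0.1420283019542694, 0.048835624009370804), 22.27701187133789) [0.25573722 0.2568134  0.25823582] [ 0.41885367 -0.3159482   0.25444458] [ 0.56084115 -0.26572755  0.26786566]
now [ 0.5031 -0.2896  0.2479] toolx [ 0.004 -0.002 -1.   ] tooly [-0.202  0.979 -0.002] q6 -41.6 t 15.35 F [-0.5  0.1 -1.5] op 0.0222
shift [0.0272 0.4972 0.1532] roll 0.3172
```

View pics/w3.png

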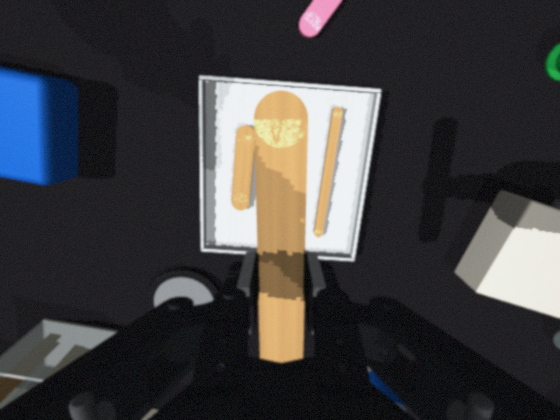

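Held at (280,230) in the picture, level, with 22 mm opening. The narrow stick at (328,170) and the short one at (243,168) are still in the tray. I carry it over to the pot.

{"op": "apply_moves", "data": {"commands": [[0,0.03,0.01,0.1,-1],[0,0.07,0.02,0.2,-1],[0,0.12,0.04,0.317,-1],[0,0.17,0.055,0.317,-1],[0,0.22,0.07,0.317,-1],[0,0.27,0.085,0.317,-1],[0,0.32,0.1,0.317,-1],[0,0.37,0.115,0.317,-1],[0,0.42,0.13,0.317,-1],[0,0.46,0.142,0.317,-1],[0,0.485,0.15,0.317,-1],[0,0.497,0.153,0.317,-1]]}}

```text
time: 16.55
ee_pos: [0.552, 0.231, 0.2448]
tcp_rot: [-76.5, 89.8, -82.9]
wrist_force: [-0.0, 0.3, 0.7]
opening: 0.0226
```

{"op": "apply_moves", "data": {"commands": [[0,0,0,0,-1],[0,0,0,0,-1],[0,0,0,0,-1]]}}

```text
time: 16.85
ee_pos: [0.552, 0.2295, 0.2445]
tcp_rot: [-87.0, 89.8, -93.4]
wrist_force: [0.3, 0.0, -0.7]
opening: 0.0226
```

```bash
python3 - <<'E'
from h import *
pot()
c,P,T=shot("wrist");o=bot.get_obs();e=o["ee_pos"];R=rot(o)
l=(P-e)@R
m=(abs(l[...,0])<.02)&(abs(l[...,1])<.02)&(abs(l[...,2])<.12)
p=l[m];print("tool: top of spatula x",np.median(p[:,0]),"z range",p[:,2].min(),p[:,2].max())
for a in(-.07,-.05,-.03,.03,.05,.07):
    s=p[abs(p[:,2]-a)<.006]
    if len(s)>20: print(a,np.median(s[:,0]),s[:,1].min(),s[:,1].max())
plan([.5525,.2279,.13],WY)
E
```

```text
top [127, 147, 168, 188] 135 z 0.1146 world [0.5525 0.2274] warmer [-0.0005  0.0977] res 0.0009
wrist [230, 162, 325, 237] 746 z 0.1157 world [0.5523 0.2288] warmer [-0.0008  0.099 ] res 0.0009
tool: top of spatula x -0.006587069075012122 z range -0.08615070822259623 0.05726642608806174
-0.07 -0.006628538240893153 -0.01108530222566054 0.01296926803636726
-0.05 -0.006635828417673128 -0.011022515655027525 0.01296765696263879
-0.03 -0.006611160701024451 -0.010912767681646805 0.01303871510869789
0.03 -0.006418853205259283 -0.010758642605372898 0.013084216569029042
0.05 -0.006400251925721851 -0.011033977786631427 0.013050938637073217
now [0.5521 0.2302 0.2451] toolx [ 0.001 -0.003 -1.   ] tooly [ 0.112  0.994 -0.002] q6 29.1 t 17.1 F [ 0.5 -0.3  0. ] op 0.0225
shift [ 0.1151 -0.0019  0.0005] roll 0.0022
```

Spatula is level, with its underside about 1.4 mm below the TCP. It should touch at TCP z ≈ 0.116.

{"op": "apply_moves", "data": {"commands": [[0.03,-0.002,0,0,-1],[0.06,-0.002,0,0,-1],[0.085,-0.002,0,0,-1],[0.102,-0.002,0,0,-1],[0.114,-0.002,0,0,-1],[0.12,-0.002,0,0,-1],[0.124,-0.002,0,0,-1],[0.126,-0.002,0,0,-1],[0.126,-0.002,0,0,-1],[0.126,-0.002,0,0,-1]]}}

```text
time: 18.1
ee_pos: [0.5523, 0.228, 0.1198]
tcp_rot: [-45.8, 89.8, -52.2]
wrist_force: [-0.3, -1.2, -0.3]
opening: 0.0223
```

{"op": "apply_moves", "data": {"commands": [[0.001,0,0,0,-1],[0.002,0,0,0,-1],[0.002,0,0,0,-1]]}}

```text
time: 18.4
ee_pos: [0.5523, 0.228, 0.1178]
tcp_rot: [-44.0, 89.8, -50.4]
wrist_force: [0.2, 0.2, -1.2]
opening: 0.0223
```

{"op": "apply_moves", "data": {"commands": [[0.0005,0,0,0,-1],[0.001,0,0,0,-1],[0.001,0,0,0,-1]]}}

```text
time: 18.7
ee_pos: [0.5524, 0.228, 0.1177]
tcp_rot: [-27.6, 89.8, -34.0]
wrist_force: [-2.5, -0.2, 6.7]
opening: 0.0224
```

{"op": "apply_moves", "data": {"commands": [[0.0005,0,0,0,-1],[0.001,0,0,0,-1],[0.001,0,0,0,-1]]}}

```text
time: 19.0
ee_pos: [0.5525, 0.228, 0.1177]
tcp_rot: [-17.1, 89.8, -23.6]
wrist_force: [-3.7, -1.6, 7.9]
opening: 0.0224
```

Contact: about 8 N upward. I relax, open to about 42 mm and rise.

{"op": "apply_moves", "data": {"commands": [[0,0,0,0,-1],[0,0,0,0,-0.4],[0,0,0,0,-0.3],[0,0,0,0,-0.2],[0,0,0,0,-0.1],[0,0,0,0,-0.1],[0,0,0,0,-0.1],[-0.01,0,0,0,-0.1],[-0.03,0,0,0,-0.1],[-0.06,0,0,0,-0.1],[-0.1,0,0,0,-0.1],[-0.13,0,0,0,-0.1]]}}

```text
time: 20.2
ee_pos: [0.552, 0.2282, 0.2509]
tcp_rot: [-0.3, 89.7, -6.7]
wrist_force: [0.4, -0.0, 0.8]
opening: 0.0381
```

```bash
python3 - <<'E'
from h import *
plan([.5525,.2279,.25],WY)
for n in("top","wrist"):
    c,P,T=shot(n);cv2.imwrite(f"pics/f_{n}.png",c["frame"]);Z=P[...,2]
    l=(P[...,:2]-W0)@np.c_[WX,WY]
    m=(Z>.1185)&(Z<.13)&(abs(l[...,1]-.098)<.05)&(abs(l[...,0])<.11)
    k=cv2.connectedComponentsWithStats(m.astype(np.uint8));i=1+np.argmax(k[2][1:,4])
    pp=P[k[1]==i];r=cv2.minAreaRect(pp[:,:2].astype(np.float32));print(n,r,"z",np.percentile(pp[:,2],[5,50,95]),"centre in warmer",toW(r[0]))
pot();sticks("top")
print(cams.spot_in("small_bottle","top")[:2])
E
```

```text
now [0.552  0.2282 0.2509] toolx [ 0.005 -0.001 -1.   ] tooly [ 0.112  0.994 -0.   ] q6 29.0 t 20.2 F [ 0.4 -0.   0.8] op 0.0381
shift [ 0.0009 -0.0002  0.0006] roll 0.0022
top ((0.5500677824020386, 0.22857406735420227), (0.025311201810836792, 0.1690056174993515), 83.86785888671875) z [0.1197826  0.12298375 0.12633596] centre in warmer [-0.00299633  0.09857571]
wrist ((0.5509502291679382, 0.229312002658844), (0.02404237911105156, 0.1695738434791565), 83.64190673828125) z [0.12312288 0.12419644 0.12529362] centre in warmer [-0.00220382  0.09940949]
top [116, 148, 165, 190] 306 z 0.118 world [0.5529 0.2274] warmer [-0.      0.0977] res 0.0048
wrist [234, 149, 328, 241] 982 z 0.1156 world [0.5523 0.2288] warmer [-0.0008  0.099 ] res 0.0009
top
 stick px [339. 204.] ((0.4882183372974396, -0.23247554898262024), (0.16483420133590698, 0.013579111546278), 5.108126640319824) 0.011801913063677727
 stick px [383. 200.] ((0.5016871690750122, -0.3400903344154358), (0.10816998034715652, 0.025966189801692963), 5.068846225738525) 0.011792914786911801
[{'rect': [155.9, 118.6, 171.7, 135.2], 'confidence': 0.65}]
```

View pics/f_wrist.png

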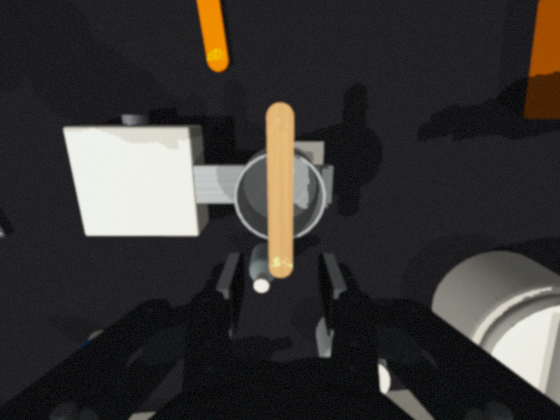

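The spatula lies flat across the pot at (280,190), with its middle about 2 mm from the mouth's centre. The bottle is upright at (262,265). All checks pass, so I hand in.

{"op": "apply_moves", "data": {"commands": [[0,0,0,0,-0.1],[0,0,0,0,-0.1],[0,0,0,0,-0.1],[0,0,0,0,-0.1]]}}

```text
time: 21.0
ee_pos: [0.5516, 0.228, 0.2464]
tcp_rot: [-51.3, 89.8, -57.7]
wrist_force: [0.1, 0.0, -0.7]
opening: 0.0382
```

```bash
python3 -c "
from workcell import bot
print(bot.job_done())"
```

```text
the job is handed in; nothing more can be done
None
```

The job is handed in at 21.0 s of the 61 s. I slid the pot along the bar, pinched by its rear wall, until it touched the stop, then laid the spatula across its rim and let go.

Last checks before handing in:
- **Pot:** its middle is at about x = -1 mm and y = 98–99 mm in the warmer's frame, and its rim is at 115–116 mm, so it stands upright on the bar.
- **Spatula:** it is flat, with its top at about 124 mm and its middle 2–3 mm from the middle of the mouth. The fingers were open and well clear.
- **Other things:** the narrow and short sticks are still in the tray and the small bottle stands.

**Checks that disagreed:**
- The pot detector failed on the top view in several mid-slide checks, where the arm was probably in the way. The wrist view covered those.
- The last top-view circle fit of the pot was poor (4.8 mm residual), probably because the spatula covers part of the rim. The wrist fit was good (0.9 mm).
- One wrist move ran the last joint to its 180° limit early on. I made the half turn back, at a cost of about 2 s.

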